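# Put a small delivery away in the dispensary store

## Robot

A 6-joint arm with a two-finger parallel gripper is mounted at the origin on the work surface. World frame = base frame: x ahead of the robot, y to its left, z up, the work surface at z = 0. Lengths are in mm, angles in rad, forces in N, time in s.
With the tool pointing down it reaches from about 350 to 775 mm from the base axis. Payload 7.3 kg.
Tool frame: the origin (TCP) lies midway between the tips of the shut fingers; the grasp point (between the pads) lies 19 mm behind it; z points along the fingers, x is the direction in which the jaws open and shut, and the axes are right-handed (so a half turn about z gives the same grasp; the last joint's range is limited). The gripper opens to 92 mm and grips with 3 to 60 N. Pads are 19 mm wide; open, the fingers measure 130 mm over their backs; the gripper's body (75 mm by 190 mm) begins 47 mm behind the grasp point.
Start: joints at [1.126, 0.342, 1.524, -0, 1.275, -0.146], TCP at [154.531, 501.762, 226.741] pointing down, gripper open.
Joint ranges: [-2.53, 2.53], [-0.77, 2.02], [0.04, 2.7], [-1, 4.14], [0.28, 2.66], [-3.11, 3.11]. Speed limits (rad/s): [2.57, 2.57, 3.14, 3.14, 3.14, 3.14].

## Interface

Orientations are given as [roll, pitch, yaw] about the fixed x, y, z axes, in that order (R = Rz(yaw) Ry(pitch) Rx(roll)).
In Python, from plant import bot gives the robot as it stands.
- The arm moves only by the shell command python3 -m pendant 'ROWS' [OPENING]. ROWS is JSON, a list of rows, each an object with "linear": the shift along the world's x, y, z in mm, a list of three; "twist": the turn about the world's z in degrees. In form: [{"linear": [x, y, z], "twist": twist}, ...]. A call has 1 to 20 rows; each row is the pose to reach, as a shift and turn from the pose commanded when the call began; what a row does not reach only later rows make up. A row lasts 1/8 s, in which the tool goes at most 62.5 mm and 10.7 degrees, less where a joint would pass 70% of its speed; a pose out of reach is approached as far as the arm can. A call with a gripper value outside its range is refused whole. OPENING is the closure in counts, from 0 (fully open) to 255 (shut), set as the call begins (- or left out, the last holds). The fingers move at their own pace and stop on an object; the grip force is fixed at half the most. Time passes only in rows, so rows that repeat a pose let the fingers close. It gives the time, the measured TCP pose, the force and the opening at its end, in the units of the state.
- bot.get_obs(): the state, without advancing time (a new reading comes with each control period).
- bot.capture(name): name is "scene" or "top" or "wrist"; returns a dict with "frame" (400x640x3 uint8, blue, green, red), "z_map" (400x640 float32, mm along the optical axis (not along the pixel's ray), 0 where there is no reading), "fx", "fy", "cx", "cy" (pixels), "rvec" (rotation vector, rad) and "tvec" (3), from world to camera coordinates, as OpenCV has them. Camera axes: x right, y down, z forward; pixel columns grow to the right and rows downward; lengths in mm; the calibration is good to about 2 mm. A picture is of the moment at which its call begins.
- bot.close_job(): hands the job in, once; it reports no verdict.
The state is a dict: "time": time; "joint_positions": joint angles; "dq": joint speeds; "tau": joint torques, N m; "tool_pos": TCP position; "tcp_rot": TCP orientation; "contact_force": force on the tool from outside, world axes, zero at the start; "moment": the same for the moment, N m; "grip_width": finger opening in mm.
Only numpy, scipy, OpenCV 4.12 (cv2) and the standard library are available. Lean on these libraries where they do the work, as an engineer would, in place of code of your own. Each camera call takes 0.05 s, during which the arm holds its last target. There are 200 camera calls.

## Task

Put the delivery away. Slide the bookend back, part the row and stand each delivered carton upright in the tray at its place by height (shortest at the fixed end plate, tallest at the bookend), then slide the bookend up again so that the whole row stands close together, carton against carton, between end plate and bookend. Put the small goods (pill pot, amber bottle, flat box and tape roll, those that are there) into the open black bin, and leave stamp, stapler, mug and sanitiser bottle alone.

Things in the scene. Friction and masses are not known exactly. Their poses are not given: they have to be found in the camera images.
- tray: Fixed grey metal row tray, 72 x 290 mm. Origin: centre of its underside; y runs along the row to the fixed end plate (70 mm tall, inner face at y = +139 mm), x across it, z up. Floor smooth, 6 mm thick; lips 18 mm above the counter on both sides, channel 58 mm wide. Cartons slide in it but can tip if pushed high; shortest carton at the end plate, tallest at the bookend. Labels are decoration.
- bookend (a joint): Sliding steel bookend at the other end of the row, running along the tray. Value in m: 0 = closed (its face at y = -3 mm of the tray), growing as it is slid away from the row (towards the tray's -y), to 0.1 fully open. About 2 N of sliding friction; it stays where it is left.
- bookend_tab (a point): Grip point in the black tab on top of the bookend, 108 mm above the counter, 15 mm below the tab's top. Tab: 24 mm across the tray (x), 12 mm along it (y), its lower end 85 mm above the counter.
- bookend_face (a point): Centre of the bookend's face that meets the tallest carton (face 54 mm wide, top 87 mm above the counter). The tab stands over the plate, 0 to 12 mm behind this face.
- carton1_mid (a point): Centre of a plain white medicine carton with a grey band, 50 mm tall (number 1 of six by height: 50, 59, 68, 77, 86, 95 mm), 50 mm deep along its own x (across the tray), 34 mm thick along its own y (along the row), z up. This is a carton of the packed row, standing in the tray from the start. About 65 g.
- carton2_mid (a point): Centre of a plain white medicine carton with a grey band, 59 mm tall (number 2 of six by height: 50, 59, 68, 77, 86, 95 mm), 50 mm deep along its own x (across the tray), 34 mm thick along its own y (along the row), z up. This is a delivered carton, at the start standing upright on the counter; may be absent. About 70 g.
- carton3_mid (a point): Centre of a plain white medicine carton with a grey band, 68 mm tall (number 3 of six by height: 50, 59, 68, 77, 86, 95 mm), 50 mm deep along its own x (across the tray), 34 mm thick along its own y (along the row), z up. This is a carton of the packed row, standing in the tray from the start. About 74 g.
- carton4_mid (a point): Centre of a plain white medicine carton with a grey band, 77 mm tall (number 4 of six by height: 50, 59, 68, 77, 86, 95 mm), 50 mm deep along its own x (across the tray), 34 mm thick along its own y (along the row), z up. This is a carton of the packed row, standing in the tray from the start. About 78 g.
- carton5_mid (a point): Centre of a plain white medicine carton with a grey band, 86 mm tall (number 5 of six by height: 50, 59, 68, 77, 86, 95 mm), 50 mm deep along its own x (across the tray), 34 mm thick along its own y (along the row), z up. This is a delivered carton, at the start standing upright on the counter; may be absent. About 83 g.
- carton6_mid (a point): Centre of a plain white medicine carton with a grey band, 95 mm tall (number 6 of six by height: 50, 59, 68, 77, 86, 95 mm), 50 mm deep along its own x (across the tray), 34 mm thick along its own y (along the row), z up. This is a carton of the packed row, standing in the tray from the start. About 88 g.
- bin: Fixed open black plastic bin, 160 mm (its x) x 230 mm (its y) outside, 65 mm high, walls and floor 4 mm. Origin at the centre of its underside.
- pillpot_mid (a point): Centre of a white plastic pill pot, an upright cylinder 40 mm across and 60 mm tall, axis z. Goes into the bin; may be absent.
- vial_mid (a point): Point half-way up a small amber glass bottle: body 34 mm across and 50 mm tall, white cap 26 mm across on top, 68 mm tall in all, axis z, standing. Goes into the bin; may be absent.
- flatbox_mid (a point): Centre of a small white box lying flat: 36 mm along its x, 78 mm along its y, 24 mm high. Goes into the bin; may be absent.
- taperoll_mid (a point): Centre of a roll of grey tape lying flat, a disc 56 mm across and 26 mm high, axis z. Goes into the bin; may be absent.
- stamp_mid (a point): Bystander: office stamp with black base 30 x 45 mm and turned wooden handle, 58 mm tall; centre. Loose, to be left alone.
- stapler_mid (a point): Bystander: stapler 34 x 130 mm, 38 mm high; centre. Loose, to be left alone.
- mug_mid (a point): Bystander: white mug 80 mm across, 90 mm tall; centre. Loose, to be left alone.
- sanitiser_mid (a point): Bystander: large clear sanitiser bottle 60 mm across, 160 mm tall; centre. Loose, to be left alone.
There are look-alikes about, which are no part of the job. What is shaped like the part that bears carton4_mid but green is not meant. Leave any purple look-alike of the part that bears flatbox_mid alone.

How it is judged (in metres and radians):
At the end, for the whole second after the job is handed in: Every carton stands upright (0.08 rad) on the tray floor (4 mm), in order of height; no gap over 7 mm between cartons, at the end plate or at the bookend. Every small good present lies in the bin, its centre under 70 mm above the counter (z of carton1_mid in the frame of tray between 0.027 and 0.035 m and x of carton1_mid in the frame of tray between -0.008 and 0.008 m and angle between each of carton1_mid, carton2_mid, carton3_mid, carton4_mid, carton5_mid, carton6_mid's own z axis and vertical below 0.08 rad and z of carton2_mid in the frame of tray between 0.0315 and 0.0395 m and x of carton2_mid in the frame of tray between -0.008 and 0.008 m and z of carton3_mid in the frame of tray between 0.036 and 0.044 m and x of carton3_mid in the frame of tray between -0.008 and 0.008 m and z of carton4_mid in the frame of tray between 0.0405 and 0.0485 m and x of carton4_mid in the frame of tray between -0.008 and 0.008 m and z of carton5_mid in the frame of tray between 0.045 and 0.053 m and x of carton5_mid in the frame of tray between -0.008 and 0.008 m and z of carton6_mid in the frame of tray between 0.0495 and 0.0575 m and x of carton6_mid in the frame of tray between -0.008 and 0.008 m and horizontal distance between carton1_mid and carton2_mid below 0.041 m and horizontal distance between carton2_mid and carton3_mid below 0.041 m and horizontal distance between carton1_mid and carton3_mid below 0.08 m and horizontal distance between carton3_mid and carton4_mid below 0.041 m and horizontal distance between carton4_mid and carton5_mid below 0.041 m and horizontal distance between carton5_mid and carton6_mid below 0.041 m and horizontal distance between carton4_mid and carton6_mid below 0.08 m and (horizontal distance between carton1_mid and carton3_mid below 0.041 m or horizontal distance between carton1_mid and carton2_mid below 0.041 m) and (horizontal distance between carton4_mid and carton6_mid below 0.041 m or horizontal distance between carton4_mid and carton5_mid below 0.041 m) and y of carton1_mid in the frame of tray above 0.115 m and horizontal distance between carton6_mid and bookend_face below 0.024 m and x of pillpot_mid in the frame of bin between -0.076 and 0.076 m and y of pillpot_mid in the frame of bin between -0.111 and 0.111 m and z of each of pillpot_mid, vial_mid, flatbox_mid, taperoll_mid in the frame of bin below 0.07 m and x of vial_mid in the frame of bin between -0.076 and 0.076 m and y of vial_mid in the frame of bin between -0.111 and 0.111 m and x of flatbox_mid in the frame of bin between -0.076 and 0.076 m and y of flatbox_mid in the frame of bin between -0.111 and 0.111 m and x of taperoll_mid in the frame of bin between -0.076 and 0.076 m and y of taperoll_mid in the frame of bin between -0.111 and 0.111 m); the robot touches nothing.
It fails at once if a bystander (stamp, stapler, mug or sanitiser bottle) is moved more than 5 cm (distance of any of stamp_mid, stapler_mid, mug_mid, sanitiser_mid from where it was at the start of the episode above 0.05 m).
Of carton2, carton5 only 1 to 2 are there at a start; the rules pass over those that are not, and their reading is None.
Of pillpot, vial, flatbox, taperoll only 3 to 4 are there at a start; the rules pass over those that are not, and their reading is None.
At some moment in a run one of pillpot, vial, flatbox, taperoll may be knocked a few centimetres aside while the robot is not near it.
It also fails if it takes over 210 s, if anything falls off the work surface, if the arm or the gripper's body presses on something with over 40 N, if the wrist force passes 120 N, or if a joint passes its speed limit or range.

## Working session

There is one attempt and no reset: what is moved stays moved. The work goes in short steps, Python scripts to look and compute and a shell command to move; the robot and the scene stay as the last step left them, time stands still between calls to the robot, and variables do not carry over. Pictures are saved under pics/ and viewed, about 12 in all and at most 16, crops included, and the job is handed in when it is done.

```bash
ls; mkdir -p pics; cat > h.py <<'E'
from plant import bot
import cv2, numpy as np
def cap(n):
    c=bot.capture(n); R=cv2.Rodrigues(np.array(c["rvec"],float))[0]; t=np.array(c["tvec"],float).ravel()
    z=c["z_map"]; v,u=np.mgrid[:z.shape[0],:z.shape[1]]
    P=np.stack([(u-c["cx"])/c["fx"]*z,(v-c["cy"])/c["fy"]*z,z],-1)
    W=(P-t)@R; W[z==0]=np.nan
    return c,W
E
python3 - <<'E'
from h import *
for n in ("scene","top"):
    c,W=cap(n); cv2.imwrite(f"pics/{n}0.png",c["frame"]); np.save(f"{n}0.npy",W)
o=bot.get_obs(); print(o["time"],o["tool_pos"],o["tcp_rot"],o["grip_width"])
E
```

```text
pics
0.1 [154.36113847 501.4129484  226.1104216 ] [-3.14137696e+00  1.36861835e-03  1.27200271e+00] 92.12568884558097
```

View pics/top0.png

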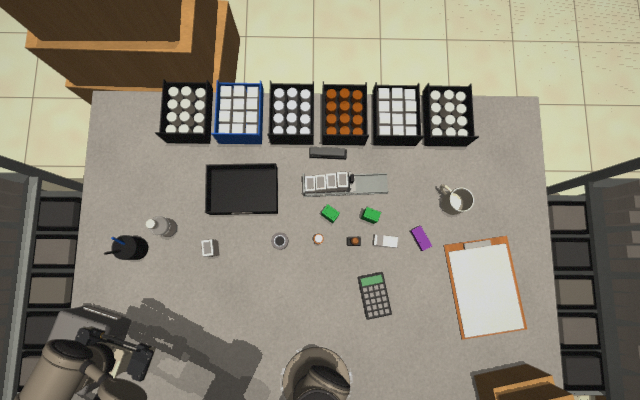

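View pics/scene0.png

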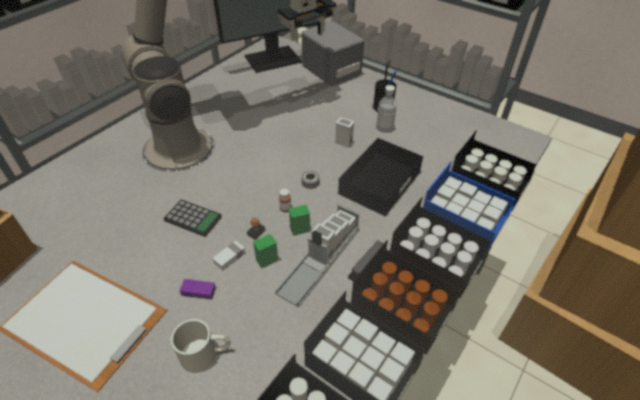

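Top view: bin (242,188), tray row (327,182) with the end plate at the left and bookend tab (352,180). One white delivered carton (208,248), tape roll (280,241), vial (318,239), stamp (353,241), flat box (386,241). The purple box (421,238) and green cartons (330,213), (371,215) are look-alikes. I see no pill pot. Next I'll measure these and look at an enlarged crop.

```bash
python3 - <<'E'
from h import *
W=np.load("top0.npy"); im=cv2.imread("pics/top0.png")
cr=im[145:265,140:440]; cv2.imwrite("pics/crop0.png",cv2.resize(cr,None,fx=2.66,fy=2.66,interpolation=cv2.INTER_CUBIC))
def blob(nm,x0,y0,x1,y1,zl,zh=400):
    B=W[y0:y1,x0:x1].reshape(-1,3); m=(B[:,2]>zl)&(B[:,2]<zh); p=B[m]
    if len(p)<3: print(nm,"few");return
    r=cv2.minAreaRect(p[:,:2].astype(np.float32)); print(nm,len(p),"c",np.round(r[0],1),"s",np.round(r[1],1),"a",round(r[2],1),"ztop",np.round(np.percentile(p[:,2],[50,95]),1))
blob("carton",195,232,222,262,48)
blob("carton_low",195,232,222,262,10)
blob("tape",265,230,293,254,18)
blob("vial",308,230,328,248,40)
blob("viallow",308,230,328,248,10)
blob("stamp",344,232,363,250,10)
blob("flat",370,230,402,252,15)
blob("purple",408,222,436,254,10)
blob("bin",200,160,282,218,55,80)
blob("green1",318,203,343,224,60)
blob("green2",360,205,384,224,60)
blob("row",298,168,349,198,45)
blob("tab",346,172,358,188,112)
blob("traylip",354,172,392,197,3,25)
blob("trayall",298,168,392,199,3)
blob("stapler",303,142,352,162,15)
print("row profile")
for u in range(300,360,2): print(u,np.round(W[182,u],0), np.round(W[186,u],0))
E
```

```text
carton 225 c [419.4 346.8] s [49.7 35. ] a 8.7 ztop [84.9 90. ]
carton_low 274 c [419.4 346.8] s [49.7 35. ] a 8.7 ztop [84.3 89.8]
tape 224 c [447.3 127. ] s [52.8 53.3] a 0.5 ztop [25.7 29.6]
vial 85 c [451.7  -1.4] s [32.7 29.3] a 89.7 ztop [64.3 69.7]
viallow 89 c [450.8  -1.4] s [32.7 31. ] a 89.7 ztop [64.1 69.7]
stamp 125 c [ 446.3 -120.5] s [27.1 44.7] a 0.3 ztop [20.4 58.1]
flat 261 c [ 448.2 -225.8] s [77.6 36. ] a 84.2 ztop [23.4 27.7]
purple 275 c [ 458.8 -346.2] s [78.3 38.2] a 28.7 ztop [23.  27.4]
bin 396 c [616.2 254.8] s [161.3 231.9] a 1.9 ztop [64.1 68.6]
green1 171 c [535.1 -39.2] s [50.  33.5] a 54.6 ztop [75.9 80.4]
green2 177 c [ 531.  -173.4] s [50.1 34.4] a 69.4 ztop [76.8 81.1]
row 763 c [636.8 -24.3] s [ 64.6 151.3] a 3.5 ztop [ 75.8 102.5]
tab 32 c [ 640.8 -104.8] s [10.3 22.8] a 89.1 ztop [121.4 125.7]
traylip 596 c [ 643.1 -185.1] s [ 84.3 125.5] a 0.6 ztop [ 6.9 18.3]
trayall 1780 c [645.6 -91.3] s [105.7 318.9] a 0.7 ztop [ 23.9 101.3]
stapler 401 c [757.5 -30.5] s [ 53.6 165.9] a 0.0 ztop [35.4 41.3]
row profile
300 [649.  62.  -5.] [634.  61.  -2.]
3
[... 433 characters left out ...]
71.] [621. -19.  72.]
326 [633. -26.  81.] [620. -26.  78.]
328 [633. -32.  81.] [619. -32.  86.]
330 [633. -39.  82.] [619. -38.  84.]
332 [633. -45.  84.] [620. -45.  82.]
334 [632. -51.  87.] [619. -51.  84.]
336 [633. -58.  83.] [621. -58.  77.]
338 [630. -63. 100.] [616. -63. 103.]
340 [630. -70.  96.] [617. -70. 100.]
342 [631. -77.  94.] [617. -76. 100.]
344 [629. -82. 105.] [617. -83.  97.]
346 [630. -89.  99.] [617. -89. 100.]
348 [638. -99.  59.] [ 627. -100.   48.]
350 [ 630. -102.   99.] [ 620. -103.   85.]
352 [ 630. -108.   99.] [ 635. -117.    7.]
354 [ 649. -125.    6.] [ 634. -124.   11.]
356 [ 649. -131.    8.] [ 635. -131.    6.]
358 [ 650. -139.    3.] [ 635. -138.    8.]
```

View pics/crop0.png

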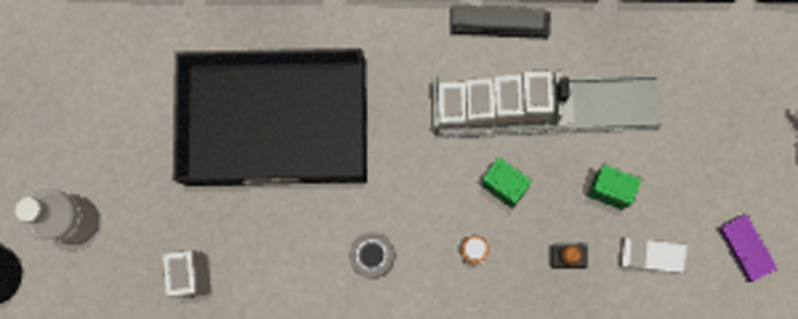

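Only carton 5 is delivered (top at about 86 mm; carton 2 is absent). The pill pot is absent too, since nothing 40 mm wide and 60 mm tall shows up. Next I fit the tray axis, the bookend and the bin heading.

```bash
python3 - <<'E'
from h import *
c,W1=cap("top"); Ws=[W1]+[cap("top")[1] for _ in range(3)]
W=np.nanmedian(np.stack(Ws),0); np.save("topm.npy",W)
def fit(nm,m):
    p=W[m][:,:2].astype(np.float32)
    l=cv2.fitLine(p,cv2.DIST_HUBER,0,.01,.01).ravel(); print(nm,len(p),np.round(l,3),"ang from y",round(np.degrees(np.arctan2(-l[0]*np.sign(l[1]),abs(l[1]))),2), "ext y",np.round(np.percentile(p[:,1],[1,99]),1),"x",np.round(np.percentile(p[:,0],[1,99]),1))
X,Y,Z=W[...,0],W[...,1],W[...,2]
E=(Y<-125)&(Y>-232)
fit("lip far",E&(Z>12)&(Z<25)&(X>655)&(X<700)); fit("lip near",E&(Z>12)&(Z<25)&(X<630)&(X>585))
fit("floor",(Y<-125)&(Y>-270)&(Z>3)&(Z<10)&(X>600)&(X<690))
for nm,ya,yb,za,zb in (("c1",15,37,48,65),("c3",-19,3,66,85),("c4",-54,-30,75,92),("c6",-91,-66,93,112)):
    m=(Y>ya)&(Y<yb)&(Z>za)&(Z<zb)&(X>590)&(X<690); p=W[m]; print(nm,np.round(np.percentile(p[:,0],[0,50,100]),1),np.round(np.median(p[:,2]),1))
m=(Z>112)&(Z<130)&(X>590)&(X<690)&(Y<-85)&(Y>-130); print("tab",np.round(W[m].min(0),1),np.round(W[m].max(0),1),m.sum())
for nm,m in (("bin",(X>500)&(X<730)&(Y>100)&(Y<400)&(Z>55)&(Z<80)),):
    print(nm,cv2.minAreaRect(W[m][:,:2].astype(np.float32)))
for nm,x,y,r,zl in (("carton5",419,347,40,70),("flat",448,-226,55,16),("tape",447,127,45,17)):
    m=(np.hypot(X-x,Y-y)<r)&(Z>zl); print(nm,cv2.minAreaRect(W[m][:,:2].astype(np.float32)),np.median(Z[m]))
E
```

```text
lip far 48 [ 6.40000e-02 -9.98000e-01  6.76072e+02 -1.77824e+02] ang from y 3.67 ext y [-228.9 -126.9] x [671.5 679.7]
lip near 48 [ 5.80000e-02 -9.98000e-01  6.13959e+02 -1.75989e+02] ang from y 3.32 ext y [-227.7 -126.7] x [609.1 620.4]
floor 509 [ 4.60000e-02 -9.99000e-01  6.44489e+02 -1.81843e+02] ang from y 2.66 ext y [-235.3 -127.9] x [610.3 674.8]
c1 [610.3 633.9 658. ] 55.9
c3 [610.8 634.3 661.5] 73.8
c4 [612.8 637.6 663. ] 82.4
c6 [614.  639.2 663.2] 100.3
tab [ 629.8 -109.8  113.5] [651.7 -99.8 125.5] 32
bin ((616.3624267578125, 253.9847869873047), (160.9184112548828, 229.96759033203125), 2.013658046722412)
carton5 ((419.54779052734375, 347.3357849121094), (49.99309539794922, 34.66835403442383), 8.30028247833252) 85.71283683311287
flat ((448.39215087890625, -226.29083251953125), (78.44436645507812, 36.10297775268555), 84.33209228515625) 23.35335115332109
tape ((447.3515319824219, 126.95407104492188), (52.7966423034668, 52.856815338134766), 0.637694776058197) 25.777440339990232
```

```bash
python3 -m pendant '[{"linear":[486,-612,-27],"twist":-69.4},{"linear":[486,-612,-27],"twist":-69.4},{"linear":[486,-612,-27],"twist":-69.4},{"linear":[486,-612,-27],"twist":-69.4},{"linear":[486,-612,-27],"twist":-69.4},{"linear":[486,-612,-27],"twist":-69.4},{"linear":[486,-612,-27],"twist":-69.4},{"linear":[486,-612,-27],"twist":-69.4},{"linear":[486,-612,-27],"twist":-69.4},{"linear":[486,-612,-27],"twist":-69.4},{"linear":[486,-612,-27],"twist":-69.4},{"linear":[486,-612,-27],"twist":-69.4},{"linear":[486,-612,-27],"twist":-69.4},{"linear":[486,-612,-27],"twist":-69.4},{"linear":[486,-612,-27],"twist":-69.4},{"linear":[486,-612,-27],"twist":-69.4},{"linear":[486,-612,-27],"twist":-69.4},{"linear":[486,-612,-27],"twist":-69.4},{"linear":[486,-612,-27],"twist":-69.4},{"linear":[486,-612,-27],"twist":-69.4}]' 100
python3 - <<'E'
from h import *
c,W=cap("wrist"); cv2.imwrite("pics/w1.png",c["frame"])
o=bot.get_obs(); print(o["tool_pos"],o["tcp_rot"],o["grip_width"])
X,Y,Z=W[...,0],W[...,1],W[...,2]
m=(Z>112)&(Z<130)&(X>590)&(X<690)&(Y<-85)&(Y>-130); p=W[m]; print("tab",m.sum(),cv2.minAreaRect(p[:,:2].astype(np.float32)) if m.sum()>5 else 0)
m=(Z>92)&(Z<108)&(X>590)&(X<690)&(Y<-50)&(Y>-101); p=W[m]; print("c6",m.sum(),cv2.minAreaRect(p[:,:2].astype(np.float32)) if m.sum()>5 else 0)
E
```

```text
time: 2.8
tool_pos: [640.5, -110.2, 199.8]
tcp_rot: [3.142, -0.0, 0.061]
contact_force: [0.5, -0.2, -0.2]
grip_width: 55.8
[ 640.5202548  -110.23845327  199.74132625] [ 3.14156089e+00 -9.89884687e-05  6.07400097e-02] 55.43529119593695
tab 484 ((641.1847534179688, -106.98341369628906), (23.423389434814453, 12.449235916137695), 2.3533120155334473)
c6 2395 ((639.555908203125, -81.0804672241211), (49.84487533569336, 40.635379791259766), 2.2825379371643066)
```

View pics/w1.png

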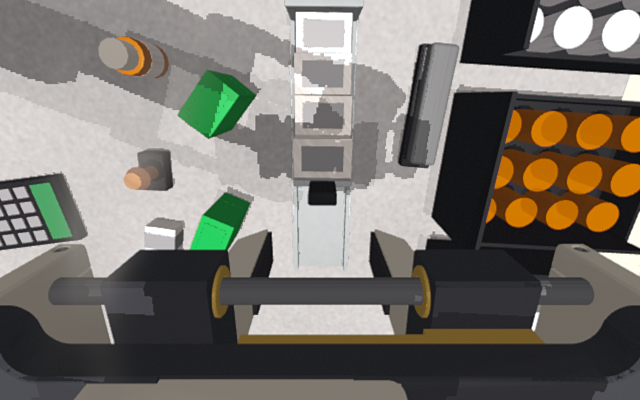

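The wrist view shows the tab at (322,192) right behind carton 6, with the axis about 2-3.5° off. I descend onto the tab, keeping 5 mm to the rear of its centre to clear carton 6.

```bash
python3 -m pendant '[{"linear":[0.5,-1.5,-50],"twist":-0.4},{"linear":[0.5,-1.5,-85],"twist":-0.4},{"linear":[0.5,-1.5,-107],"twist":-0.4},{"linear":[0.5,-1.5,-107],"twist":-0.4},{"linear":[0.5,-1.5,-107],"twist":-0.4}]' 100
python3 -m pendant '[{"linear":[0,0,0]},{"linear":[0,0,0]},{"linear":[0,0,0]},{"linear":[0,0,0]},{"linear":[0,0,0]},{"linear":[0,0,0]},{"linear":[0,0,0]}]' 255
```

```text
time: 3.48
tool_pos: [641.7, -112.0, 93.9]
tcp_rot: [3.141, -0.002, 0.054]
contact_force: [0.2, -0.1, 0.7]
grip_width: 55.7schema error: expected keys linear, twist
```

```bash
python3 -m pendant '[{"linear":[0,0,0],"twist":0},{"linear":[0,0,0],"twist":0},{"linear":[0,0,0],"twist":0},{"linear":[0,0,0],"twist":0},{"linear":[0,0,0],"twist":0},{"linear":[0,0,0],"twist":0},{"linear":[0,0,0],"twist":0}]' 255
python3 -m pendant '[{"linear":[0.5,-10,0],"twist":0},{"linear":[1,-20,0],"twist":0},{"linear":[1.6,-30,0],"twist":0},{"linear":[2.1,-40,0],"twist":0},{"linear":[2.6,-50,0],"twist":0},{"linear":[3.2,-60,0],"twist":0},{"linear":[3.7,-70,0],"twist":0},{"linear":[4.2,-80,0],"twist":0},{"linear":[4.7,-90,0],"twist":0},{"linear":[5,-96,0],"twist":0},{"linear":[5,-96,0],"twist":0}]'
```

```text
time: 4.35
tool_pos: [641.6, -111.7, 93.0]
tcp_rot: [3.141, -0.001, 0.054]
contact_force: [3.7, -0.3, 0.9]
grip_width: 23.8
time: 5.72
tool_pos: [646.4, -208.4, 93.0]
tcp_rot: [3.142, -0.001, 0.053]
contact_force: [5.1, 1.6, 2.2]
grip_width: 23.6
```

```bash
python3 -m pendant '[{"linear":[0,0,0],"twist":0},{"linear":[0,0,0],"twist":0},{"linear":[0,0,0],"twist":0},{"linear":[0,0,50],"twist":0},{"linear":[0,0,100],"twist":0},{"linear":[-3,50,110],"twist":0},{"linear":[-5,96,110],"twist":0},{"linear":[-5,96,110],"twist":0},{"linear":[-5,96,110],"twist":0},{"linear":[-5,96,110],"twist":0}]' 60
python3 - <<'E'
from h import *
c,W=cap("wrist"); cv2.imwrite("pics/w2.png",c["frame"])
o=bot.get_obs(); print(o["tool_pos"],o["tcp_rot"],o["grip_width"])
X,Y,Z=W[...,0],W[...,1],W[...,2]
for nm,a,b,ya,yb in (("c6",93,108,-110,-40),("c4",76,88,-75,0),("c3",66,75,-45,30),("c1",51,60,-10,60)):
    m=(Z>a)&(Z<b)&(X>600)&(X<680)&(Y<yb)&(Y>ya); z=np.median(Z[m]); m&=abs(Z-z)<2; r=cv2.minAreaRect(W[m][:,:2].astype(np.float32)); print(nm,m.sum(),round(float(z),1),np.round(r[0],1),np.round(r[1],1),round(r[2],1))
E
```

```text
time: 6.98
tool_pos: [640.9, -113.0, 202.4]
tcp_rot: [3.141, 0.0, 0.052]
contact_force: [-0.3, 0.3, -0.4]
grip_width: 70.0
[ 640.94176299 -112.99140125  202.37417129] [3.14152607e+00 4.03342669e-04 5.22526504e-02] 70.06289960669466
c6 2244 100.8 [639.4 -78.1] [49.9 33.6] 3.4
c4 2293 82.9 [638.1 -44.2] [49.9 34.4] 3.0
c3 2158 73.8 [635.6  -8.6] [50.  33.6] 2.8
c1 2317 55.9 [634.1  27.2] [64.1 33.9] 2.9
```

```bash
python3 -m pendant '[{"linear":[-1.5,35,0],"twist":0},{"linear":[-1.5,35,-50],"twist":0},{"linear":[-1.5,35,-100],"twist":0},{"linear":[-1.5,35,-135],"twist":0},{"linear":[-1.5,35,-157],"twist":0},{"linear":[-1.5,35,-157],"twist":0},{"linear":[-1.5,35,-157],"twist":0}]' 60
python3 -m pendant '[{"linear":[0,0,0],"twist":0},{"linear":[0,0,0],"twist":0},{"linear":[0,0,0],"twist":0},{"linear":[0,0,0],"twist":0},{"linear":[0,0,0],"twist":0},{"linear":[0,0,0],"twist":0}]' 255
python3 -m pendant '[{"linear":[0.3,-5,0],"twist":0},{"linear":[0.8,-15,0],"twist":0},{"linear":[1.3,-25,0],"twist":0},{"linear":[1.8,-35,0],"twist":0},{"linear":[2.3,-45,0],"twist":0},{"linear":[2.8,-55,0],"twist":0},{"linear":[3.2,-62,0],"twist":0},{"linear":[3.2,-62,0],"twist":0},{"linear":[3.2,-62,0],"twist":0}]'
```

```text
time: 7.9
tool_pos: [640.2, -77.4, 46.7]
tcp_rot: [3.141, -0.002, 0.053]
contact_force: [-0.1, 0.1, 0.6]
grip_width: 69.9
time: 8.65
tool_pos: [639.9, -76.8, 46.6]
tcp_rot: [3.141, -0.001, 0.054]
contact_force: [-0.1, 0.3, 4.8]
grip_width: 50.0
time: 9.78
tool_pos: [643.3, -139.5, 46.6]
tcp_rot: [3.14, -0.002, 0.054]
contact_force: [-0.4, -1.9, 5.6]
grip_width: 49.9
```

```bash
python3 -m pendant '[{"linear":[0,0,0],"twist":0},{"linear":[0,0,0],"twist":0},{"linear":[0,0,0],"twist":0},{"linear":[0,0,60],"twist":0},{"linear":[0,0,120],"twist":0},{"linear":[0,0,155],"twist":0},{"linear":[-224,445,155],"twist":5.3},{"linear":[-224,445,155],"twist":5.3},{"linear":[-224,445,155],"twist":5.3},{"linear":[-224,445,155],"twist":5.3},{"linear":[-224,445,155],"twist":5.3},{"linear":[-224,445,155],"twist":5.3},{"linear":[-224,445,155],"twist":5.3},{"linear":[-224,445,155],"twist":5.3},{"linear":[-224,445,155],"twist":5.3},{"linear":[-224,445,155],"twist":5.3},{"linear":[-224,445,155],"twist":5.3},{"linear":[-224,445,155],"twist":5.3},{"linear":[-224,445,155],"twist":5.3},{"linear":[-224,445,155],"twist":5.3}]' 60
python3 - <<'E'
from h import *
c,W=cap("wrist"); cv2.imwrite("pics/w3.png",c["frame"])
o=bot.get_obs(); print(o["tool_pos"],o["tcp_rot"],o["grip_width"])
X,Y,Z=W[...,0],W[...,1],W[...,2]
m=(Z>75)&(Z<95)&(abs(X-419)<50)&(abs(Y-347)<50); z=np.median(Z[m]); m&=abs(Z-z)<2; r=cv2.minAreaRect(W[m][:,:2].astype(np.float32)); print(m.sum(),round(float(z),1),r)
c,W=cap("top"); X,Y,Z=W[...,0],W[...,1],W[...,2]
for nm,a,b,ya,yb in (("c6",93,108,-175,-100),("c4",76,90,-75,0),("tab",110,130,-240,-170)):
    m=(Z>a)&(Z<b)&(X>600)&(X<680)&(Y<yb)&(Y>ya); r=cv2.minAreaRect(W[m][:,:2].astype(np.float32)); print(nm,m.sum(),np.round(np.median(Z[m]),1),np.round(r[0],1),np.round(r[1],1),round(r[2],1))
cv2.imwrite("pics/t3.png",cv2.resize(c["frame"][140:265,140:440],None,fx=2.5,fy=2.5,interpolation=cv2.INTER_CUBIC))
E
```

```text
time: 12.28
tool_pos: [419.0, 305.9, 200.8]
tcp_rot: [3.142, -0.0, 0.145]
contact_force: [-0.1, 0.3, -0.2]
grip_width: 70.6
[418.89102829 306.02347737 200.73757508] [ 3.14157549e+00 -8.89669658e-05  1.45750585e-01] 70.51426391576592
2067 85.9 ((420.1106262207031, 346.2080993652344), (49.55706787109375, 34.172462463378906), 7.091094493865967)
c6 164 100.1 [ 643.1 -138.5] [49.5 34. ] 4.9
c4 178 82.5 [638.2 -30.5] [50.  55.4] 0.8
tab 34 119.9 [ 645.4 -202.1] [22.4 12.2] 3.1
```

View pics/t3.png

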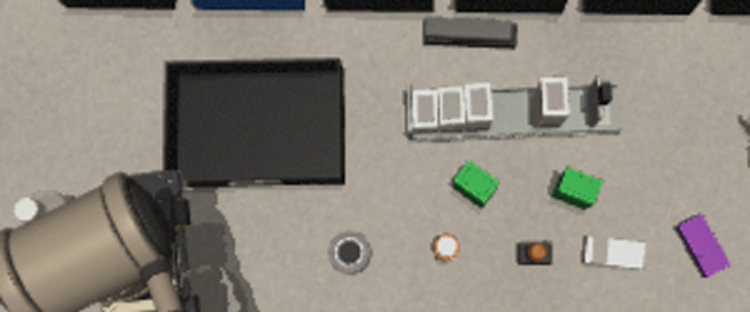

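The row is parted, with a 60 mm gap between cartons 4 and 6. Carton 5 is at (420, 346.5), height 86, white with a grey band. Grasp it.

```bash
python3 -m pendant '[{"linear":[1,40.5,0],"twist":-0.6},{"linear":[1,40.5,-50],"twist":-0.6},{"linear":[1,40.5,-100],"twist":-0.6},{"linear":[1,40.5,-140],"twist":-0.6},{"linear":[1,40.5,-161],"twist":-0.6},{"linear":[1,40.5,-161],"twist":-0.6},{"linear":[1,40.5,-161],"twist":-0.6}]' 60
python3 -m pendant '[{"linear":[0,0,0],"twist":0},{"linear":[0,0,0],"twist":0},{"linear":[0,0,0],"twist":0},{"linear":[0,0,0],"twist":0},{"linear":[0,0,0],"twist":0},{"linear":[0,0,0],"twist":0}]' 255
python3 -m pendant '[{"linear":[0,0,20],"twist":0},{"linear":[0,0,70],"twist":0},{"linear":[0,0,130],"twist":0},{"linear":[0,0,160],"twist":0},{"linear":[0,0,160],"twist":0},{"linear":[0,0,160],"twist":0}]'
```

```text
time: 13.25
tool_pos: [420.4, 347.2, 40.7]
tcp_rot: [-3.141, -0.002, 0.136]
contact_force: [0.3, -0.0, -0.0]
grip_width: 70.2
time: 14.0
tool_pos: [420.1, 346.9, 40.4]
tcp_rot: [-3.141, -0.001, 0.136]
contact_force: [-1.5, 0.2, 6.4]
grip_width: 49.4
time: 14.75
tool_pos: [419.0, 346.3, 198.2]
tcp_rot: [3.14, 0.002, 0.136]
contact_force: [0.0, -0.3, -1.1]
grip_width: 49.9
```

```bash
python3 -m pendant '[{"linear":[220.5,-433,0],"twist":-4.7},{"linear":[220.5,-433,0],"twist":-4.7},{"linear":[220.5,-433,0],"twist":-4.7},{"linear":[220.5,-433,0],"twist":-4.7},{"linear":[220.5,-433,0],"twist":-4.7},{"linear":[220.5,-433,0],"twist":-4.7},{"linear":[220.5,-433,0],"twist":-4.7},{"linear":[220.5,-433,0],"twist":-4.7},{"linear":[220.5,-433,0],"twist":-4.7},{"linear":[220.5,-433,0],"twist":-4.7},{"linear":[220.5,-433,0],"twist":-4.7},{"linear":[220.5,-433,0],"twist":-4.7},{"linear":[220.5,-433,0],"twist":-4.7},{"linear":[220.5,-433,0],"twist":-4.7}]'
python3 - <<'E'
from h import *
c,W=cap("wrist"); cv2.imwrite("pics/w4.png",c["frame"])
o=bot.get_obs(); print(o["tool_pos"],o["tcp_rot"],o["grip_width"])
X,Y,Z=W[...,0],W[...,1],W[...,2]
for nm,a,b,ya,yb in (("c4",76,88,-75,0),("c3",66,75,-45,30)):
    m=(Z>a)&(Z<b)&(X>600)&(X<680)&(Y<yb)&(Y>ya); z=np.median(Z[m]); m&=abs(Z-z)<2; r=cv2.minAreaRect(W[m][:,:2].astype(np.float32)); print(nm,m.sum(),round(float(z),1),np.round(r[0],1),np.round(r[1],1),round(r[2],1))
E
```

```text
time: 16.5
tool_pos: [640.2, -85.9, 199.9]
tcp_rot: [3.141, -0.0, 0.054]
contact_force: [-0.4, -0.1, -0.0]
grip_width: 49.8
[640.22968848 -86.01562576 199.91625427] [ 3.14148182e+00 -3.34438324e-04  5.40858158e-02] 49.50363664713511
c4 2086 82.8 [638.  -43.5] [50.  33.6] 3.1
c3 2032 73.8 [635.7  -9.5] [49.9 34.3] 2.9
```

View pics/w4.png

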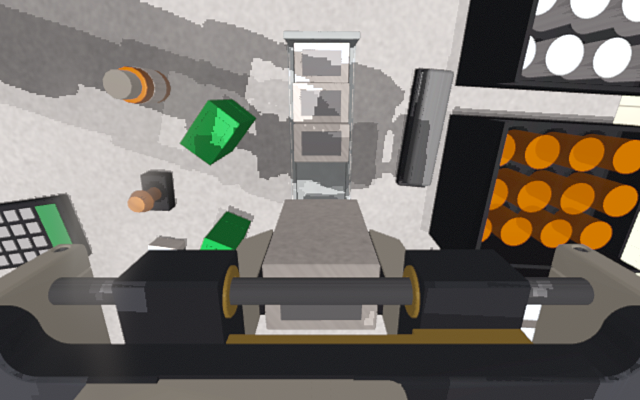

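The carton hangs straight at (320,250), lined up with the tray ahead. Lowering into the gap.

```bash
python3 -m pendant '[{"linear":[0,0,-50],"twist":0},{"linear":[0,0,-90],"twist":0},{"linear":[0,0,-120],"twist":0},{"linear":[0,0,-135],"twist":0},{"linear":[0,0,-145],"twist":0},{"linear":[0,0,-152],"twist":0},{"linear":[0,0,-153],"twist":0},{"linear":[0,0,-153],"twist":0},{"linear":[0,0,-153],"twist":0}]'
python3 -m pendant '[{"linear":[0,0,0],"twist":0}]'
```

```text
time: 17.68
tool_pos: [640.6, -86.3, 47.4]
tcp_rot: [3.141, -0.001, 0.054]
contact_force: [-0.2, 0.1, -0.7]
grip_width: 49.9
time: 17.8
tool_pos: [640.4, -86.3, 47.1]
tcp_rot: [3.141, -0.001, 0.054]
contact_force: [-0.1, 0.5, -0.5]
grip_width: 50.4
```

```bash
python3 -m pendant '[{"linear":[0,0,-1],"twist":0},{"linear":[-0.2,3,-1],"twist":0},{"linear":[-0.4,7,-1],"twist":0},{"linear":[-0.4,7,-1],"twist":0},{"linear":[-0.4,7,-1],"twist":0}]'
python3 -m pendant '[{"linear":[0,0,0],"twist":0},{"linear":[0,0,0],"twist":0},{"linear":[0,0,0],"twist":0},{"linear":[0,0,50],"twist":0},{"linear":[0,0,110],"twist":0},{"linear":[0,0,150],"twist":0},{"linear":[6,-129,150],"twist":0},{"linear":[6,-129,150],"twist":0},{"linear":[6,-129,150],"twist":0},{"linear":[6,-129,150],"twist":0},{"linear":[6,-129,150],"twist":0}]' 60
python3 - <<'E'
from h import *
c,W=cap("wrist"); cv2.imwrite("pics/w5.png",c["frame"])
o=bot.get_obs(); print(o["tool_pos"],o["tcp_rot"],o["grip_width"])
X,Y,Z=W[...,0],W[...,1],W[...,2]
for nm,a,b,ya,yb in (("tab",110,130,-240,-170),("c6",95,105,-170,-100),("c5",88,96,-120,-50),("c4",80,86,-75,0)):
    m=(Z>a)&(Z<b)&(X>600)&(X<680)&(Y<yb)&(Y>ya); z=np.median(Z[m]); m&=abs(Z-z)<3; r=cv2.minAreaRect(W[m][:,:2].astype(np.float32)); print(nm,m.sum(),round(float(z),1),np.round(r[0],1),np.round(r[1],1),round(r[2],1))
E
```

```text
time: 18.42
tool_pos: [640.4, -78.9, 46.5]
tcp_rot: [3.141, -0.002, 0.054]
contact_force: [0.2, -0.4, 6.4]
grip_width: 49.5
time: 19.8
tool_pos: [645.9, -206.6, 195.7]
tcp_rot: [-3.141, 0.0, 0.055]
contact_force: [0.2, 0.3, 0.5]
grip_width: 70.4
[ 646.01481461 -206.54914054  195.82320314] [-3.14120504e+00  6.49583935e-07  5.56501882e-02] 69.9686098159488
tab 423 122.3 [ 645.9 -203.8] [22.7 12.5] 2.4
c6 2665 100.9 [ 643.2 -140.9] [50.1 34.2] 3.1
c5 3137 91.9 [640.2 -79.8] [50.1 34.1] 3.1
c4 763 82.8 [638.9 -56.7] [49.5  8.3] 2.6
```

View pics/w5.png

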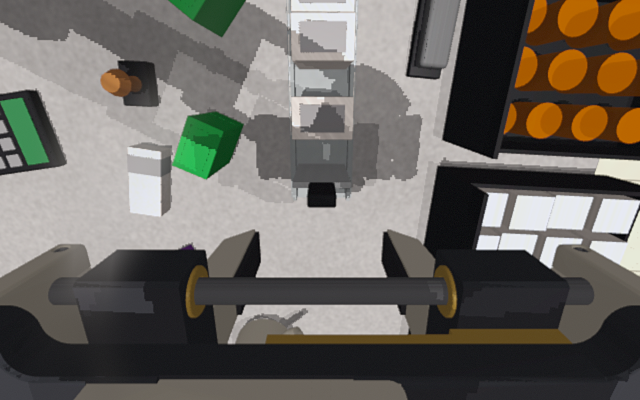

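```bash
python3 -m pendant '[{"linear":[0,-2,-50],"twist":0},{"linear":[0,-2,-85],"twist":0},{"linear":[0,-2,-103],"twist":0},{"linear":[0,-2,-103],"twist":0},{"linear":[0,-2,-103],"twist":0}]'
python3 -m pendant '[{"linear":[0,0,0],"twist":0},{"linear":[0,0,0],"twist":0},{"linear":[0,0,0],"twist":0},{"linear":[0,0,0],"twist":0},{"linear":[0,0,0],"twist":0},{"linear":[0,0,0],"twist":0},{"linear":[0,0,0],"twist":0}]' 255
python3 -m pendant '[{"linear":[-0.3,5,0],"twist":0},{"linear":[-0.5,10,0],"twist":0},{"linear":[-0.8,15,0],"twist":0},{"linear":[-1.1,20,0],"twist":0},{"linear":[-1.3,25,0],"twist":0},{"linear":[-1.6,30,0],"twist":0},{"linear":[-1.9,35,0],"twist":0},{"linear":[-2.1,40,0],"twist":0},{"linear":[-2.4,45,0],"twist":0},{"linear":[-2.7,50,0],"twist":0},{"linear":[-2.9,55,0],"twist":0},{"linear":[-3.2,60,0],"twist":0},{"linear":[-3.2,60,0],"twist":0}]'
```

```text
time: 20.48
tool_pos: [646.9, -210.3, 94.6]
tcp_rot: [3.14, -0.003, 0.054]
contact_force: [0.0, -0.3, -0.1]
grip_width: 70.4
time: 21.35
tool_pos: [646.5, -210.2, 92.7]
tcp_rot: [3.141, -0.001, 0.054]
contact_force: [4.6, -0.4, -2.4]
grip_width: 23.8
time: 22.98
tool_pos: [643.5, -150.1, 92.8]
tcp_rot: [3.141, -0.002, 0.054]
contact_force: [5.2, -0.6, -1.9]
grip_width: 23.6
```

```bash
python3 -m pendant '[{"linear":[-0.1,2,0],"twist":0},{"linear":[-0.2,4,0],"twist":0},{"linear":[-0.3,6,0],"twist":0},{"linear":[-0.4,8,0],"twist":0},{"linear":[-0.4,8,0],"twist":0}]'
python3 - <<'E'
from h import *
c,W=cap("wrist")
X,Y,Z=W[...,0],W[...,1],W[...,2]
for nm,a,b,ya,yb in (("c6",95,105,-150,-60),("c5",88,96,-120,-50),("c4",80,86,-75,0),("c3",71,77,-40,20),("c1",53,58,-10,50)):
    m=(Z>a)&(Z<b)&(X>600)&(X<680)&(Y<yb)&(Y>ya)
    if m.sum()<10: continue
    z=np.median(Z[m]); m&=abs(Z-z)<3; r=cv2.minAreaRect(W[m][:,:2].astype(np.float32)); print(nm,m.sum(),round(float(z),1),np.round(r[0],1),np.round(r[1],1),round(r[2],1))
E
```

```text
time: 23.6
tool_pos: [643.1, -142.7, 92.7]
tcp_rot: [3.141, -0.002, 0.054]
contact_force: [7.2, -1.8, -3.5]
grip_width: 23.6
c6 6216 100.9 [ 641.3 -114.8] [54.3 37.2] 2.7
c5 6536 91.9 [640.2 -79.7] [50.3 34.3] 2.9
c4 7008 82.9 [638.2 -43.4] [50.2 33.7] 3.0
c3 2516 73.9 [636.3 -19.2] [50.  12.1] 2.8
```

```bash
python3 -m pendant '[{"linear":[-0.1,1,0],"twist":0},{"linear":[-0.1,2,0],"twist":0},{"linear":[-0.2,3,0],"twist":0},{"linear":[-0.2,4,0],"twist":0},{"linear":[-0.2,4,0],"twist":0}]'
python3 -m pendant '[{"linear":[-0.1,0.7,0],"twist":0},{"linear":[-0.1,1.4,0],"twist":0},{"linear":[-0.1,2,0],"twist":0},{"linear":[-0.1,2,0],"twist":0}]'
```

```text
time: 24.28
tool_pos: [642.9, -139.0, 92.8]
tcp_rot: [3.14, -0.002, 0.054]
contact_force: [6.4, -2.0, -2.9]
grip_width: 23.8
time: 24.78
tool_pos: [642.9, -138.3, 92.8]
tcp_rot: [3.138, -0.002, 0.053]
contact_force: [6.7, -6.8, -4.2]
grip_width: 23.9
```

Push force has risen to about 7 N, so the row is tight. I release the tab and go to the flat box. I'll turn the jaws along its length, because the body would hit the green carton the other way.

```bash
python3 -m pendant '[{"linear":[0,0,0],"twist":0},{"linear":[0,0,0],"twist":0},{"linear":[0,0,0],"twist":0},{"linear":[0,0,0],"twist":0},{"linear":[0,0,50],"twist":0},{"linear":[0,0,107],"twist":0},{"linear":[-150,-88,107],"twist":81.3},{"linear":[-150,-88,107],"twist":81.3},{"linear":[-150,-88,107],"twist":81.3},{"linear":[-150,-88,107],"twist":81.3},{"linear":[-150,-88,107],"twist":81.3},{"linear":[-150,-88,107],"twist":81.3},{"linear":[-150,-88,107],"twist":81.3},{"linear":[-150,-88,107],"twist":81.3},{"linear":[-150,-88,107],"twist":81.3},{"linear":[-150,-88,107],"twist":81.3},{"linear":[-150,-88,107],"twist":81.3},{"linear":[-150,-88,107],"twist":81.3}]' 0
python3 - <<'E'
from h import *
c,W=cap("wrist"); cv2.imwrite("pics/w6.png",c["frame"])
o=bot.get_obs(); print(o["tool_pos"],o["tcp_rot"],o["grip_width"])
X,Y,Z=W[...,0],W[...,1],W[...,2]
m=(Z>18)&(Z<30)&(abs(X-448)<60)&(abs(Y+226)<70); z=np.median(Z[m]); m&=abs(Z-z)<3; print("flat",m.sum(),z,cv2.minAreaRect(W[m][:,:2].astype(np.float32)))
c,W=cap("top"); X,Y,Z=W[...,0],W[...,1],W[...,2]
cv2.imwrite("pics/t6.png",cv2.resize(c["frame"][140:265,140:440],None,fx=2.5,fy=2.5,interpolation=cv2.INTER_CUBIC))
for nm,x,y,r,a,b in (("tape",447,127,60,17,32),("vial",451,-1,50,30,80)):
    m=(np.hypot(X-x,Y-y)<r)&(Z>a)&(Z<b); print(nm,m.sum(),cv2.minAreaRect(W[m][:,:2].astype(np.float32)))
E
```

```text
time: 27.02
tool_pos: [491.9, -224.2, 199.8]
tcp_rot: [3.142, -0.0, 1.472]
contact_force: [0.6, 0.0, -0.7]
grip_width: 91.7
[ 491.94027953 -224.21374941  199.75705463] [ 3.14154551e+00 -1.47149308e-04  1.47224498e+00] 91.77471884712848
flat 2384 23.765953103532148 ((467.3831787109375, -226.51593017578125), (84.7903060913086, 75.0606460571289), 85.309814453125)
tape 222 ((447.039794921875, 127.0065689086914), (52.825927734375, 52.99852752685547), 1.758254051208496)
vial 26 ((415.79058837890625, -22.351364135742188), (16.238933563232422, 20.125394821166992), 33.8015251159668)
```

View pics/t6.png

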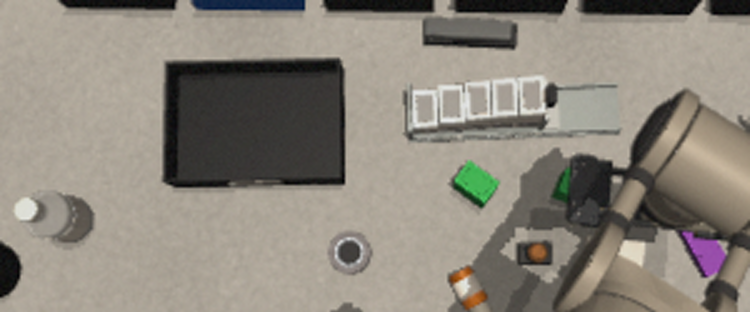

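The row is closed: five cartons against the bookend. The vial has been knocked aside and now lies at crop (465,285). Next I check the flat box in the wrist view.

```bash
python3 - <<'E'
from h import *
c,W=cap("wrist"); np.save("w6.npy",W)
im=c["frame"].copy(); Z=W[...,2]; m=(abs(Z-23.7)<2.5)&(abs(W[...,0]-448)<40)&(abs(W[...,1]+226)<50)
n,l,s,ce=cv2.connectedComponentsWithStats(m.astype(np.uint8))
for i in range(1,n):
    if s[i,4]>100: print(s[i],cv2.minAreaRect(W[l==i][:,:2].astype(np.float32)))
X,Y=W[...,0],W[...,1]
for i in range(0,1):
    k=(Z>8)&(abs(X-430)<60)&(abs(Y+10)<70); print("vial",k.sum(),cv2.minAreaRect(W[k][:,:2].astype(np.float32)) if k.sum()>5 else 0)
E
```

```text
[ 277  117   73   34 2378] ((447.9868469238281, -228.19723510742188), (78.18196105957031, 35.644866943359375), 84.19872283935547)
vial 2344 ((393.3999938964844, -37.429901123046875), (66.48677062988281, 33.781898498535156), 28.784509658813477)
```

View pics/w6.png

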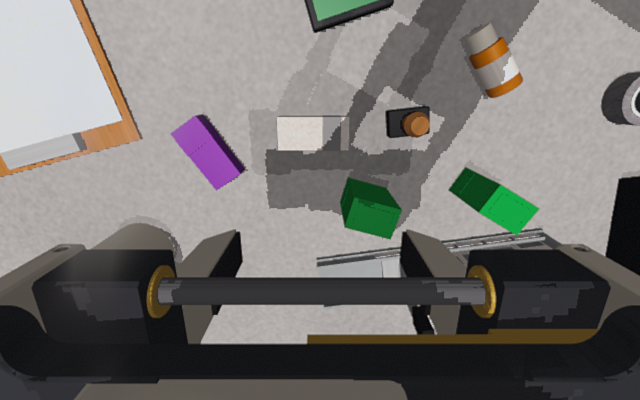

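```bash
python3 -m pendant '[{"linear":[-44,-3.5,0],"twist":0},{"linear":[-44,-3.5,-20],"twist":0},{"linear":[-44,-3.5,-70],"twist":0},{"linear":[-44,-3.5,-120],"twist":0},{"linear":[-44,-3.5,-165],"twist":0},{"linear":[-44,-3.5,-185],"twist":0},{"linear":[-44,-3.5,-195],"twist":0},{"linear":[-44,-3.5,-195],"twist":0},{"linear":[-44,-3.5,-195],"twist":0}]' 0
python3 -m pendant '[{"linear":[0,0,0],"twist":0},{"linear":[0,0,0],"twist":0},{"linear":[0,0,0],"twist":0},{"linear":[0,0,0],"twist":0},{"linear":[0,0,0],"twist":0}]' 255
python3 -m pendant '[{"linear":[0,0,20],"twist":0},{"linear":[0,0,70],"twist":0},{"linear":[0,0,130],"twist":0},{"linear":[0,0,190],"twist":0},{"linear":[0,0,190],"twist":0},{"linear":[0,0,190],"twist":0}]'
```

```text
time: 28.3
tool_pos: [448.6, -228.2, 5.7]
tcp_rot: [3.14, 0.001, 1.473]
contact_force: [-0.0, 0.1, -0.1]
grip_width: 91.9
time: 28.92
tool_pos: [448.3, -228.0, 5.4]
tcp_rot: [3.141, 0.001, 1.473]
contact_force: [-1.2, -0.0, 5.6]
grip_width: 77.8
time: 29.68
tool_pos: [447.4, -227.3, 194.1]
tcp_rot: [-3.141, -0.001, 1.473]
contact_force: [0.3, 0.7, -0.6]
grip_width: 77.8
```

```bash
python3 -m pendant '[{"linear":[205,481,0],"twist":7},{"linear":[205,481,0],"twist":7},{"linear":[205,481,0],"twist":7},{"linear":[205,481,0],"twist":7},{"linear":[205,481,0],"twist":7},{"linear":[205,481,0],"twist":7},{"linear":[205,481,0],"twist":7},{"linear":[205,481,0],"twist":7},{"linear":[205,481,0],"twist":7},{"linear":[205,481,0],"twist":7},{"linear":[205,481,0],"twist":7},{"linear":[205,481,0],"twist":7},{"linear":[205,481,0],"twist":7},{"linear":[205,481,-60],"twist":7},{"linear":[205,481,-120],"twist":7},{"linear":[205,481,-160],"twist":7},{"linear":[205,481,-172],"twist":7},{"linear":[205,481,-172],"twist":7},{"linear":[205,481,-172],"twist":7}]'
python3 -m pendant '[{"linear":[0,0,0],"twist":0},{"linear":[0,0,0],"twist":0},{"linear":[0,0,0],"twist":0},{"linear":[0,0,50],"twist":0},{"linear":[0,0,110],"twist":0},{"linear":[0,0,170],"twist":0},{"linear":[0,0,170],"twist":0}]' 10
python3 - <<'E'
from h import *
c,W=cap("top"); X,Y,Z=W[...,0],W[...,1],W[...,2]
cv2.imwrite("pics/t7.png",cv2.resize(c["frame"][140:275,140:440],None,fx=2.5,fy=2.5,interpolation=cv2.INTER_CUBIC))
for nm,x,y,r,a,b in (("tape",447,127,60,17,32),("vial",405,-30,75,10,80)):
    m=(np.hypot(X-x,Y-y)<r)&(Z>a)&(Z<b); print(nm,m.sum(),cv2.minAreaRect(W[m][:,:2].astype(np.float32)),np.percentile(Z[m],90))
E
```

```text
time: 32.05
tool_pos: [654.5, 253.6, 25.4]
tcp_rot: [3.137, -0.001, 1.595]
contact_force: [-0.1, -0.2, 0.8]
grip_width: 77.9
time: 32.92
tool_pos: [655.5, 254.1, 199.9]
tcp_rot: [3.13, -0.003, 1.595]
contact_force: [-0.4, 0.5, -1.1]
grip_width: 88.0
tape 220 ((447.26483154296875, 126.88883972167969), (52.8446159362793, 52.996517181396484), 1.3615145683288574) 29.608804984462903
vial 202 ((392.67498779296875, -34.621402740478516), (67.06129455566406, 33.899391174316406), 27.531103134155273) 34.85933604754799
```

View pics/t7.png

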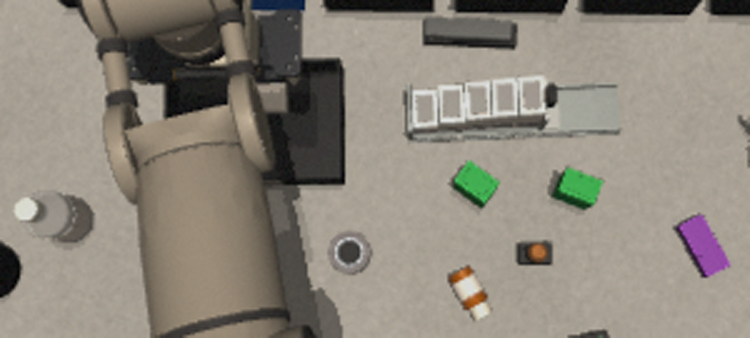

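The flat box lies in the bin at crop (272,97). The vial is lying with body up-left and cap down-right, at rest since the last measurement. Going there.

```bash
python3 -m pendant '[{"linear":[-215,-264,0],"twist":26},{"linear":[-215,-264,0],"twist":26},{"linear":[-215,-264,0],"twist":26},{"linear":[-215,-264,0],"twist":26},{"linear":[-215,-264,0],"twist":26},{"linear":[-215,-264,0],"twist":26},{"linear":[-215,-264,0],"twist":26},{"linear":[-215,-264,0],"twist":26},{"linear":[-215,-264,0],"twist":26},{"linear":[-215,-264,0],"twist":26},{"linear":[-215,-264,0],"twist":26},{"linear":[-215,-264,0],"twist":26}]' 70
python3 - <<'E'
from h import *
c,W=cap("wrist"); cv2.imwrite("pics/w8.png",c["frame"])
o=bot.get_obs(); print(o["tool_pos"],o["tcp_rot"],o["grip_width"])
X,Y,Z=W[...,0],W[...,1],W[...,2]
k=(Z>10)&(Z<40)&(np.hypot(X-393,Y+35)<50); n,l,s,ce=cv2.connectedComponentsWithStats(k.astype(np.uint8))
for i in range(1,n):
    if s[i,4]>100: print(s[i],cv2.minAreaRect(W[l==i][:,:2].astype(np.float32)),np.percentile(Z[l==i],95))
E
```

```text
time: 34.48
tool_pos: [438.0, -10.6, 192.7]
tcp_rot: [3.142, -0.0, 2.049]
contact_force: [-0.1, 0.7, 0.3]
grip_width: 66.4
[437.98397424 -10.60814523 192.71958183] [ 3.14156877e+00 -1.33844765e-04  2.04893457e+00] 66.58361909715501
[ 302   91   33   68 1974] ((392.5443420410156, -37.31776428222656), (67.94834899902344, 34.52290725708008), 30.074872970581055) 34.16805514355011
```

View pics/w8.png

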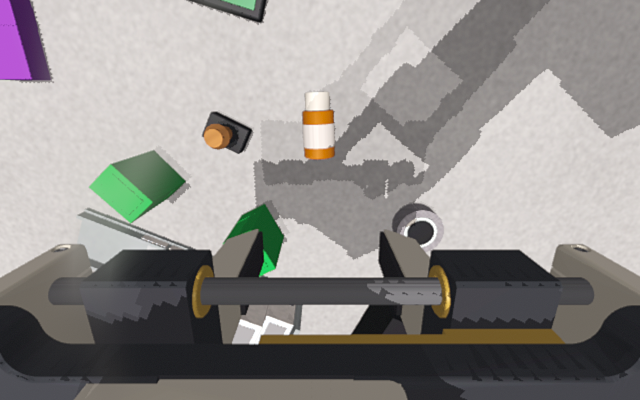

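The vial (318,128) lies square to the jaws with its cap away from the gripper. Grasp the body.

```bash
python3 -m pendant '[{"linear":[-38.4,-22,0],"twist":1},{"linear":[-38.4,-22,-60],"twist":1},{"linear":[-38.4,-22,-120],"twist":1},{"linear":[-38.4,-22,-165],"twist":1},{"linear":[-38.4,-22,-180],"twist":1},{"linear":[-38.4,-22,-187],"twist":1},{"linear":[-38.4,-22,-187],"twist":1},{"linear":[-38.4,-22,-187],"twist":1}]' 70
python3 -m pendant '[{"linear":[0,0,0],"twist":0},{"linear":[0,0,0],"twist":0},{"linear":[0,0,0],"twist":0},{"linear":[0,0,0],"twist":0},{"linear":[0,0,0],"twist":0},{"linear":[0,0,0],"twist":0}]' 255
python3 -m pendant '[{"linear":[0,0,20],"twist":0},{"linear":[0,0,70],"twist":0},{"linear":[0,0,130],"twist":0},{"linear":[0,0,190],"twist":0},{"linear":[0,0,190],"twist":0},{"linear":[0,0,190],"twist":0}]'
```

```text
time: 35.52
tool_pos: [400.2, -32.9, 6.5]
tcp_rot: [3.14, 0.001, 2.066]
contact_force: [0.4, -0.1, 0.7]
grip_width: 66.5
time: 36.28
tool_pos: [399.6, -32.8, 5.8]
tcp_rot: [3.141, -0.0, 2.066]
contact_force: [-0.6, 0.1, 1.8]
grip_width: 33.0
time: 37.02
tool_pos: [398.9, -32.5, 195.1]
tcp_rot: [-3.141, -0.001, 2.066]
contact_force: [0.4, 0.8, -0.8]
grip_width: 33.4
```

```bash
python3 -m pendant '[{"linear":[197,248,0],"twist":-28},{"linear":[197,248,0],"twist":-28},{"linear":[197,248,0],"twist":-28},{"linear":[197,248,0],"twist":-28},{"linear":[197,248,0],"twist":-28},{"linear":[197,248,0],"twist":-28},{"linear":[197,248,0],"twist":-28},{"linear":[197,248,0],"twist":-28},{"linear":[197,248,0],"twist":-28},{"linear":[197,248,0],"twist":-28},{"linear":[197,248,-60],"twist":-28},{"linear":[197,248,-120],"twist":-28},{"linear":[197,248,-160],"twist":-28},{"linear":[197,248,-178],"twist":-28},{"linear":[197,248,-178],"twist":-28},{"linear":[197,248,-178],"twist":-28}]'
python3 -m pendant '[{"linear":[0,0,0],"twist":0},{"linear":[0,0,0],"twist":0},{"linear":[0,0,0],"twist":0},{"linear":[0,0,0],"twist":0},{"linear":[0,0,50],"twist":0},{"linear":[0,0,110],"twist":0},{"linear":[0,0,180],"twist":0},{"linear":[0,0,180],"twist":0},{"linear":[0,0,180],"twist":0}]' 80
python3 - <<'E'
from h import *
c,W=cap("wrist"); X,Y,Z=W[...,0],W[...,1],W[...,2]
c,W=cap("top"); X,Y,Z=W[...,0],W[...,1],W[...,2]
m=(np.hypot(X-447,Y-127)<60)&(Z>17)&(Z<32); print("tape",m.sum(),cv2.minAreaRect(W[m][:,:2].astype(np.float32)))
E
```

```text
time: 39.02
tool_pos: [598.0, 215.5, 19.9]
tcp_rot: [3.138, -0.001, 1.577]
contact_force: [0.4, 1.2, 0.3]
grip_width: 33.4
time: 40.15
tool_pos: [596.4, 215.2, 197.7]
tcp_rot: [3.141, -0.0, 1.577]
contact_force: [-0.5, 0.1, -1.3]
grip_width: 62.9
tape 219 ((447.2459411621094, 127.09188842773438), (52.76059341430664, 53.613990783691406), 0.3011844754219055)
```

```bash
python3 -m pendant '[{"linear":[-149.3,-88,0],"twist":0},{"linear":[-149.3,-88,0],"twist":0},{"linear":[-149.3,-88,0],"twist":0},{"linear":[-149.3,-88,0],"twist":0},{"linear":[-149.3,-88,0],"twist":0},{"linear":[-149.3,-88,-60],"twist":0},{"linear":[-149.3,-88,-120],"twist":0},{"linear":[-149.3,-88,-170],"twist":0},{"linear":[-149.3,-88,-186],"twist":0},{"linear":[-149.3,-88,-193],"twist":0},{"linear":[-149.3,-88,-193],"twist":0},{"linear":[-149.3,-88,-193],"twist":0}]' 0
python3 -m pendant '[{"linear":[0,0,0],"twist":0},{"linear":[0,0,0],"twist":0},{"linear":[0,0,0],"twist":0},{"linear":[0,0,0],"twist":0},{"linear":[0,0,0],"twist":0},{"linear":[0,0,0],"twist":0},{"linear":[0,0,0],"twist":0}]' 255
python3 -m pendant '[{"linear":[0,0,20],"twist":0},{"linear":[0,0,70],"twist":0},{"linear":[0,0,130],"twist":0},{"linear":[0,0,193],"twist":0},{"linear":[0,0,193],"twist":0},{"linear":[0,0,193],"twist":0}]'
```

```text
time: 41.75
tool_pos: [448.1, 127.5, 5.4]
tcp_rot: [3.14, -0.0, 1.578]
contact_force: [1.1, -0.2, 0.7]
grip_width: 91.6
time: 42.62
tool_pos: [447.3, 127.3, 4.9]
tcp_rot: [3.141, -0.0, 1.577]
contact_force: [-0.7, -0.3, 2.7]
grip_width: 55.4
time: 43.38
tool_pos: [446.6, 127.2, 197.0]
tcp_rot: [-3.141, -0.0, 1.577]
contact_force: [0.5, -0.6, -1.2]
grip_width: 55.6
```

```bash
python3 -m pendant '[{"linear":[138,173,0],"twist":0},{"linear":[138,173,0],"twist":0},{"linear":[138,173,0],"twist":0},{"linear":[138,173,0],"twist":0},{"linear":[138,173,0],"twist":0},{"linear":[138,173,0],"twist":0},{"linear":[138,173,0],"twist":0},{"linear":[138,173,-60],"twist":0},{"linear":[138,173,-120],"twist":0},{"linear":[138,173,-160],"twist":0},{"linear":[138,173,-174],"twist":0},{"linear":[138,173,-174],"twist":0},{"linear":[138,173,-174],"twist":0}]'
python3 -m pendant '[{"linear":[0,0,0],"twist":0},{"linear":[0,0,0],"twist":0},{"linear":[0,0,0],"twist":0},{"linear":[0,0,50],"twist":0},{"linear":[0,0,110],"twist":0},{"linear":[0,0,180],"twist":0},{"linear":[-200,-60,180],"twist":0},{"linear":[-200,-60,180],"twist":0},{"linear":[-200,-60,180],"twist":0},{"linear":[-200,-60,180],"twist":0},{"linear":[-200,-60,180],"twist":0},{"linear":[-200,-60,180],"twist":0},{"linear":[-200,-60,180],"twist":0}]' 65
python3 - <<'E'
from h import *
c,W=cap("top"); X,Y,Z=W[...,0],W[...,1],W[...,2]
cv2.imwrite("pics/t9.png",cv2.resize(c["frame"][140:265,140:440],None,fx=2.6,fy=2.6,interpolation=cv2.INTER_CUBIC))
W=np.nanmedian(np.stack([W]+[cap("top")[1] for _ in range(3)]),0); X,Y,Z=W[...,0],W[...,1],W[...,2]
for nm,a,b,ya,yb in (("c1",53,58,5,50),("c3",71,77,-26,8),("c4",80,86,-60,-27),("c5",88,96,-96,-62),("c6",97,105,-135,-95),("tab",112,130,-160,-110)):
    m=(Z>a)&(Z<b)&(X>600)&(X<680)&(Y<yb)&(Y>ya)
    r=cv2.minAreaRect(W[m][:,:2].astype(np.float32)); print(nm,m.sum(),np.round(np.median(Z[m]),1),np.round(r[0],1),np.round(r[1],1),round(r[2],1))
B=(abs(X-616)<74)&(abs(Y-254)<108)&(Z>14)&(Z<62)
n,l,s,ce=cv2.connectedComponentsWithStats(B.astype(np.uint8))
for i in range(1,n):
    if s[i,4]>30: print("bin item",s[i,4],np.round(W[l==i].mean(0),1),np.round(np.percentile(Z[l==i],95),1))
E
```

```text
time: 45.0
tool_pos: [586.6, 300.6, 26.2]
tcp_rot: [3.138, -0.001, 1.577]
contact_force: [0.1, 0.3, -1.3]
grip_width: 55.5
time: 46.62
tool_pos: [386.2, 240.5, 203.5]
tcp_rot: [3.142, -0.0, 1.577]
contact_force: [-0.3, -0.8, -0.6]
grip_width: 68.1
c1 137 55.5 [634.2  27.6] [49.9 34.6] 5.4
c3 146 73.6 [637.7  -7.9] [47.6 29.6] 0.4
c4 142 82.4 [641.2 -43.4] [50.  29.5] 0.2
c5 149 91.7 [643.1 -78.5] [50.  29.3] 0.1
c6 156 100.2 [ 644.8 -111.2] [50.3 32.1] 0.2
tab 30 122.2 [ 643.1 -132.7] [21.6 12.2] 4.8
bin item 280 [652.9 254.6  26.5] 29.9
bin item 207 [590.7 216.4  32.3] 38.4
bin item 232 [584.  301.8  29.4] 32.6
```

View pics/t9.png

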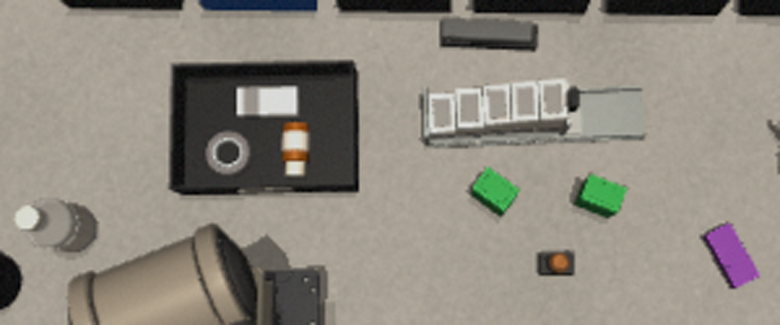

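All three goods lie in the bin and the row is closed. Last check: tilt of the carton tops by plane fit.

```bash
python3 - <<'E'
from h import *
W=np.nanmedian(np.stack([cap("top")[1] for _ in range(12)]),0); X,Y,Z=W[...,0],W[...,1],W[...,2]
for nm,z0,y in (("c1",56,27.6),("c3",74,-8),("c4",83,-43),("c5",92,-78),("c6",101,-112)):
    m=(abs(Y-y)<13)&(abs(X-639)<21)&(abs(Z-z0)<8); p=W[m]; A=np.c_[p[:,:2]-p[:,:2].mean(0),np.ones(len(p))]
    s=np.linalg.lstsq(A,p[:,2],rcond=None)[0]
    e=(abs(Y-y)<12)&(abs(Z-z0)<6)&(X>590)&(X<690); 
    print(nm,len(p),"slope x,y",np.round(s[:2],3),"z",round(s[2],1),"x mid",np.round((X[e].min()+X[e].max())/2,1))
for nm,x,y in (("stamp",446.3,-120.5),("stapler",757.5,-30.5)):
    m=(np.hypot(X-x,Y-y)<(45 if nm=="stamp" else 85))&(Z>10)&(Z<60)&(X<780); print(nm,cv2.minAreaRect(W[m][:,:2].astype(np.float32))[0])
E
```

```text
c1 96 slope x,y [-0.003  0.012] z 55.7 x mid 634.2
c3 96 slope x,y [-0.009  0.006] z 73.5 x mid 637.7
c4 104 slope x,y [0.003 0.008] z 82.5 x mid 641.2
c5 103 slope x,y [0.02  0.019] z 91.3 x mid 643.0
c6 104 slope x,y [0.007 0.014] z 100.4 x mid 644.7
stamp (446.1943359375, -120.31914520263672)
stapler (749.011962890625, -32.527557373046875)
```

```bash
python3 -c "
from plant import bot
print(bot.close_job())"
```

```text
the job is handed in; nothing more can be done
None
```

The delivery is put away and the job is handed in, with the last reading at about 47 s of the 210 s. No verdict was reported.

**What I did:** I slid the bookend back and moved carton 6 away to open a gap. I stood the one delivered carton (number 5, 86 mm) between cartons 4 and 6, then pushed the bookend up until the force rose to about 7 N. The flat box, amber bottle and tape roll went into the bin. The bottle was knocked over during the run, so I picked it up lying down. Carton 2 and the pill pot were not there.

**Last checks:**
- **Upright and seated:** the carton tops slope 0.03 rad or less (limit 0.08). Their heights match cartons standing on the tray floor.
- **Spacing:** the cartons sit 33–36 mm apart centre to centre (limit 41 mm), and carton 6 is against the bookend face.
- **Bin:** all three goods lie flat inside it.
- **Sideways position:** cartons 4 to 6 measure about 3 mm off the tray centreline (limit 8 mm). They were nearer the centreline before the final push.
- **Bystanders:** the stamp is where it was. The stapler reading differs by about 9 mm, probably because I used a different measuring window; the robot never worked near it. I did not re-measure the mug or the sanitiser bottle, and I saw no contact with either.

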